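# Unstack the desk troughs

### The arm

A 6-joint arm with a two-finger parallel gripper is mounted at the origin on the work surface. World frame = base frame: x ahead of the robot, y to its left, z up, the work surface at z = 0. Lengths are in mm, angles in degrees, forces in N, time in s.
With the tool pointing down it reaches from about 325 to 775 mm from the base axis. Payload 9.3 kg.
Tool frame: the origin (TCP) lies on the centre line of the jaws, within the pads' length; the fingertips stand 25 mm ahead of it and the grasp point (between the pads) lies 6 mm ahead of it; z points along the fingers, y is the line along which they close (so a half turn about z gives the same grasp; the last joint's range is limited). The gripper opens to 85 mm and grips with 20 to 120 N. Pads are 22 mm wide; open, the fingers measure 114 mm over their backs; the gripper's body (76 mm by 85 mm) begins 54 mm behind the grasp point. The pads swing forward as they close: fully open they stand 13 mm farther back than shut.
Start: joints at [-75.436, 14.817, 1.232, 76.415, 0, 81.257], TCP at [217.613, -505.115, 256.279] pointing down, gripper open.
Joint ranges: [-174.27, 174.27], [-52.1, 104.24], [-59.71, 78.15], [-110.17, 111.67], [-87.03, 83.33], [-180, 180]. Speed limits (degrees/s): [127.2, 127.2, 159.86, 180, 180, 180].

### API

Orientations are given as [roll, pitch, yaw] about the fixed x, y, z axes, in that order (R = Rz(yaw) Ry(pitch) Rx(roll)).
In Python, from rig import sensors, vision, manip gives the robot as it stands. The module is installed in compiled form; this text tells all that it offers.
- The arm moves only by the tool play_rows, never from a script. Its arguments are lists of equal length, an entry for each row: "grip": the gripper's target within -1 to 1 (shut at 1, half-way at 0, fully open at -1); "xyz": the shift along the tool's x, y, z normalised to -1 to 1, where 1 is 12 cm, a list of three; "angular": the turn, a rotation vector about the tool's x, y, z normalised to -1 to 1, where 1 is 0.12 rad, a list of three. A call has 1 to 12 rows; each row shifts and turns the commanded pose from where the row before left it, along the tool's axes as they then stand; what a row does not reach is not made up. A row lasts 1/12 s, in which the tool goes at most 41.7 mm and 7.16 degrees, less where a joint would pass 70% of its speed; a pose out of reach is approached as far as the arm can. A call with a number of a shift or a turn outside -1 to 1 is refused whole. A call with a gripper value outside its range is refused whole. The fingers move at their own pace and stop on an object; "grip_force" is the grip in N (left out, the last holds). Time passes only in rows, so rows that do not move let the fingers close. It gives the time, the measured TCP pose, the force, the opening and the grip force at its end, in the units of the state.
- sensors.observe(): the state, without advancing time (a new reading comes with each control period).
- vision.camera(name): name is "scene" or "top" or "wrist"; returns a dict with "color" (420x560x3 uint8, red, green, blue), "fovy" (degrees; the focal length in pixels is half the picture's height over the tangent of half this angle, whatever the lens; pixels are square), "cx", "cy" (the principal point, pixels), "camera_from_world" (4x4, takes a point from world to camera coordinates); the wrist camera has in their place "mount" (4x4, takes a point from camera to tool coordinates, whose origin is the TCP and whose axes are the flange's). Camera axes: x right, y down, z forward; pixel columns grow to the right and rows downward; lengths in mm; the calibration is good to about 2 mm. The wrist camera is an equidistant fisheye: a pixel r from the principal point sees the ray r / f radians off the axis. A picture is of the moment at which its call begins: read the wrist's pose just before it. There is no depth.
- manip.sign_off(): hands the job in; it is judged then, once.
The state is a dict: "t": time; "joint_positions": joint angles; "dq": joint speeds; "joint_torque": joint torques, N m; "eef_pos": TCP position; "eef_rot": TCP orientation; "ft_force": force on the tool from outside, world axes, zero at the start; "ft_torque": the same for the moment, N m; "opening": finger opening in mm; "grasp_force": force on a finger pad.
Only numpy, scipy, OpenCV 4.12 (cv2) and the standard library are available. Lean on these libraries where they do the work, as an engineer would, in place of code of your own. Each camera call takes 0.05 s, during which the arm holds its last target. There are 200 camera calls.

### The job

Pull the two loose troughs off the nested stack, one at a time and straight up, so that the one below stays put, and set each down gently, upright and flat inside its own empty wooden tray. Put the top trough in its tray before you take the next. Leave the tray with the telephone handset and everything else on the desk where it is.

Things in the scene. Friction and masses are not known exactly. Their poses are not given: they have to be found in the camera images.
- stand: fixed bottom of the stack: a third such trough screwed to a board 170 x 82 x 12 mm, rim 72 mm over the desk. Origin: centre of the board's underside (desk level), x along its length. Sprung rubber strips inside its end walls grip the foot of the trough nested in it (all three have them).
- trough_upper: grey open trough 150 (x) x 60 (y) x 60 mm high, 160 g, walls 3 mm. Foot 132 x 49 mm, 28 mm high; above this shoulder the sides are flat, upright, 60 mm apart, 32 mm high: grip there, across y. Origin: centre of underside, x along its length; same after a half turn. Top of the stack, nested 28 mm deep in trough_lower, underside 76 mm over the desk; a straight pull of 5 to 13 N frees it.
- trough_lower: grey open trough 150 (x) x 60 (y) x 60 mm high, 160 g, walls 3 mm. Foot 132 x 49 mm, 28 mm high; above this shoulder the sides are flat, upright, 60 mm apart, 32 mm high: grip there, across y. Origin: centre of underside, x along its length; same after a half turn. Middle of the stack, nested 28 mm deep in stand, underside 44 mm over the desk; a straight pull of 8 to 21 N frees it.
- tray_a: empty shallow wooden tray fixed to the desk, 166 (x) x 80 (y) mm, floor 5 mm thick, lips 15 mm high over the desk and 5 mm wide (inside 156 x 70 mm). Origin: centre of its underside (desk level), x along its length.
- tray_b: empty shallow wooden tray fixed to the desk, 166 (x) x 80 (y) mm, floor 5 mm thick, lips 15 mm high over the desk and 5 mm wide (inside 156 x 70 mm). Origin: centre of its underside (desk level), x along its length.
- tray_full: the same kind of tray, but already taken: the handset lies in it. Not to be used.
- handset: bystander: white telephone handset 145 x 46 x 24 mm lying in tray_full. Origin: centre of its underside.
- spray: bystander: slim amber bottle, 36 mm across, 150 mm tall, standing close beside the stack. Origin: centre of its underside.
- pen_mug: bystander: white mug of pens, 72 mm across without its handle, standing close beside tray_a, 90 mm high, pens to 136 mm. Origin: centre of its underside.
- jar: bystander: jar with a yellow cap, 60 mm across, 85 mm tall, near an end of tray_b. Origin: centre of its underside.
- clock: bystander: wooden clock, 50 x 110 x 110 mm tall. Origin: centre of its underside.
- charger: bystander: black charger brick, 100 x 45 x 30 mm. Origin: centre of its underside.
- glasses_case: bystander: dark round-ended spectacles case lying down, 150 x 56 x 44 mm. Origin: centre of its underside.

How it is judged (in metres and radians):
On the way, in this order (a step that is already met when the one before it is completed fails the run):
1. the top trough is lifted clear of the stack, upright, while the one below stays nested (z of trough_upper in the frame of stand above 0.112 m and angle between trough_upper's own z axis and vertical below 0.3 rad and z of trough_lower in the frame of stand below 0.049 m and angle between trough_lower's own z axis and vertical below 0.08 rad), for 0.1 s.
2. the top trough stands flat in an empty tray, let go, the other still nested (((x of trough_upper in the frame of tray_a between -0.015 and 0.015 m and y of trough_upper in the frame of tray_a between -0.0135 and 0.0135 m and z of trough_upper in the frame of tray_a below 0.008 m and angle between trough_upper's own z axis and vertical below 0.05 rad and linear speed of trough_upper below 0.02 m/s) or (x of trough_upper in the frame of tray_b between -0.015 and 0.015 m and y of trough_upper in the frame of tray_b between -0.0135 and 0.0135 m and z of trough_upper in the frame of tray_b below 0.008 m and angle between trough_upper's own z axis and vertical below 0.05 rad and linear speed of trough_upper below 0.02 m/s)) and contact force between the fingers and trough_upper below 0.2 N and z of trough_lower in the frame of stand below 0.049 m and angle between trough_lower's own z axis and vertical below 0.08 rad), for 0.2 s.
3. the second trough is lifted clear of the fixed one, upright (z of trough_lower in the frame of stand above 0.08 m and angle between trough_lower's own z axis and vertical below 0.3 rad), for 0.1 s.
At the end, for the whole second after the job is handed in: Each of the two loose troughs stands upright (within 0.05 rad) and at rest on the floor of a different empty tray, inside its lips (centre within 15 mm along and 13.5 mm across, underside less than 8 mm over the desk); all bystanders within 20 mm of where they were ((((x of trough_upper in the frame of tray_a between -0.015 and 0.015 m and y of trough_upper in the frame of tray_a between -0.0135 and 0.0135 m and z of trough_upper in the frame of tray_a below 0.008 m and angle between trough_upper's own z axis and vertical below 0.05 rad and linear speed of trough_upper below 0.02 m/s) and (x of trough_lower in the frame of tray_b between -0.015 and 0.015 m and y of trough_lower in the frame of tray_b between -0.0135 and 0.0135 m and z of trough_lower in the frame of tray_b below 0.008 m and angle between trough_lower's own z axis and vertical below 0.05 rad and linear speed of trough_lower below 0.02 m/s)) or ((x of trough_upper in the frame of tray_b between -0.015 and 0.015 m and y of trough_upper in the frame of tray_b between -0.0135 and 0.0135 m and z of trough_upper in the frame of tray_b below 0.008 m and angle between trough_upper's own z axis and vertical below 0.05 rad and linear speed of trough_upper below 0.02 m/s) and (x of trough_lower in the frame of tray_a between -0.015 and 0.015 m and y of trough_lower in the frame of tray_a between -0.0135 and 0.0135 m and z of trough_lower in the frame of tray_a below 0.008 m and angle between trough_lower's own z axis and vertical below 0.05 rad and linear speed of trough_lower below 0.02 m/s))) and distance of each of handset, spray, pen_mug, jar, clock, charger, glasses_case from where it was at the start of the episode below 0.02 m); the robot touches nothing.
It fails at once if a bystander (handset, bottle, mug, jar, clock, charger, glasses case) is moved by more than 20 mm (distance of any of handset, spray, pen_mug, jar, clock, charger, glasses_case from where it was at the start of the episode above 0.02 m).
It fails at once if a trough is dropped or thrown (faster than 0.35 m/s with no finger on it) ((linear speed of trough_upper above 0.35 m/s and contact force between the fingers and trough_upper below 0.1 N) or (linear speed of trough_lower above 0.35 m/s and contact force between the fingers and trough_lower below 0.1 N)).
It fails at once if a trough is tipped by more than 0.5 rad (angle between any of trough_upper, trough_lower's own z axis and vertical above 0.5 rad).
It also fails if it takes over 69 s, if anything falls off the work surface, if the arm or the gripper's body presses on something with over 40 N, if the wrist force passes 120 N, or if a joint passes its speed limit or range.

## Working session

There is one attempt and no reset: what is moved stays moved. The work goes in short steps, Python scripts to look and compute and a tool call to move; the robot and the scene stay as the last step left them, time stands still between calls to the robot, and variables do not carry over. Pictures are saved under pics/ and viewed, at most 10 in all, crops included, and the job is handed in when it is done.

Besides the shell and the picture viewer there is one more tool, called after "Call:" in YAML: its name, and indented under it one key for each argument. play_rows: Moves the arm, as the interface text tells. Its arguments: {"type":"object","properties":{"grip":{"type":"array","items":{"type":"number"}},"xyz":{"type":"array","items":{"type":"array","items":{"type":"number"}}},"angular":{"type":"array","items":{"type":"array","items":{"type":"number"}}},"grip_force":{"type":"number"}},"required":["grip","xyz","angular"]}

```bash
mkdir -p pics; cat > h.py <<'E'
import numpy as np, cv2
from rig import sensors, vision, manip
def snap(n,f):
    c=vision.camera(n); cv2.imwrite(f'pics/{f}.png',cv2.cvtColor(c['color'],cv2.COLOR_RGB2BGR))
    np.save(f'pics/{f}.npy',{k:v for k,v in c.items()},allow_pickle=True); return c
def load(f): return np.load(f'pics/{f}.npy',allow_pickle=True).item()
def ray(c,u,v):
    f=210/np.tan(np.radians(c['fovy'])/2); M=np.array(c['camera_from_world']); R=M[:3,:3];t=M[:3,3]
    return -R.T@t, R.T@np.array([(u-c['cx'])/f,(v-c['cy'])/f,1])
def atz(c,u,v,z):
    o,d=ray(c,u,v); return o+d*(z-o[2])/d[2]
def proj(c,P):
    f=210/np.tan(np.radians(c['fovy'])/2); M=np.array(c['camera_from_world'])
    q=np.atleast_2d(P)@M[:3,:3].T+M[:3,3]; return np.c_[c['cx']+f*q[:,0]/q[:,2],c['cy']+f*q[:,1]/q[:,2]]
E
python3 - <<'E'
from h import *
for n in('top','scene'):
    c=snap(n,n+'0'); print(n,c['fovy'],c['cx'],c['cy'],np.round(c['camera_from_world'],3).tolist())
s=sensors.observe(); print(s)
E
```

```text
top 53.93349535190663 283.53833658072773 212.10539983571385 [[0.013, -1.0, -0.008, -32.838], [-0.995, -0.012, -0.104, 607.358], [0.103, 0.009, -0.995, 1130.141], [0.0, 0.0, 0.0, 1.0]]
scene 49.28172425261996 282.52225084993586 203.94535662113444 [[0.192, 0.981, 0.014, -83.307], [0.74, -0.136, -0.658, -389.634], [-0.644, 0.136, -0.753, 1553.346], [0.0, 0.0, 0.0, 1.0]]
{'t': 0.1, 'joint_positions': array([-7.54366809e+01,  1.48487280e+01,  1.19059498e+00,  7.64149070e+01,
        6.07258873e-04,  8.12574643e+01]), 'dq': array([ 0.02972928, -0.01931235,  0.02086193, -0.0293422 , -0.03215485,
        0.05847923]), 'joint_torque': array([ 6.33976422e-03, -5.56691444e+01,  3.45071518e+01,  1.15478903e-02,
       -1.04910118e-04, -1.77172154e-05]), 'eef_pos': array([ 217.54591799, -504.88565461,  255.69117304]), 'eef_rot': array([-1.79927901e+02, -1.17018806e-02,  2.33058471e+01]), 'ft_force': array([-0.49446114,  0.84233517, -0.08545362]), 'ft_torque': array([-0.00558977,  0.01786685,  0.02940727]), 'grasp_force': 0.0, 'opening': 85.4270210381225}
```

View pics/top0.png

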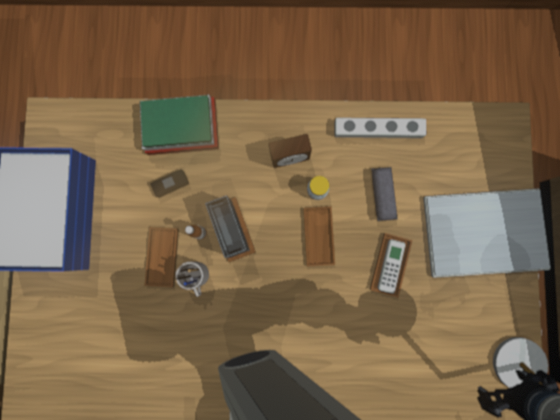

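View pics/scene0.png

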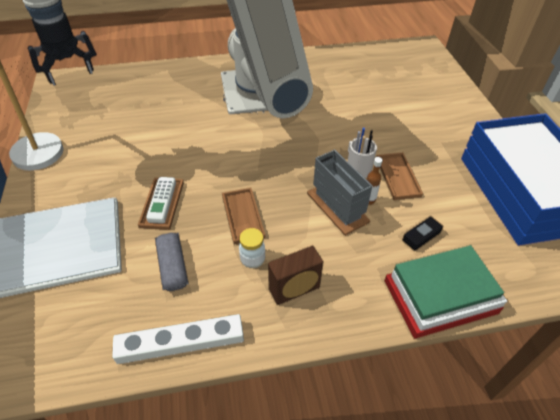

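The top view shows the stack near (229,228), tray_a at (162,257) with the mug at (190,275) and the bottle at (194,231). tray_b is at (318,236) with the jar at (319,187), and the full tray is at (390,265).

```bash
python3 - <<'E'
from h import *
a=cv2.imread('pics/top0.png')[175:310,138:342]; cv2.imwrite('pics/c1.png',cv2.resize(a,None,fx=3.9,fy=3.9,interpolation=cv2.INTER_CUBIC))
a=cv2.imread('pics/scene0.png')[120:270,210:430]; cv2.imwrite('pics/c2.png',cv2.resize(a,None,fx=3.6,fy=3.6,interpolation=cv2.INTER_CUBIC))
E
```

```text
(no output)
```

View pics/c1.png

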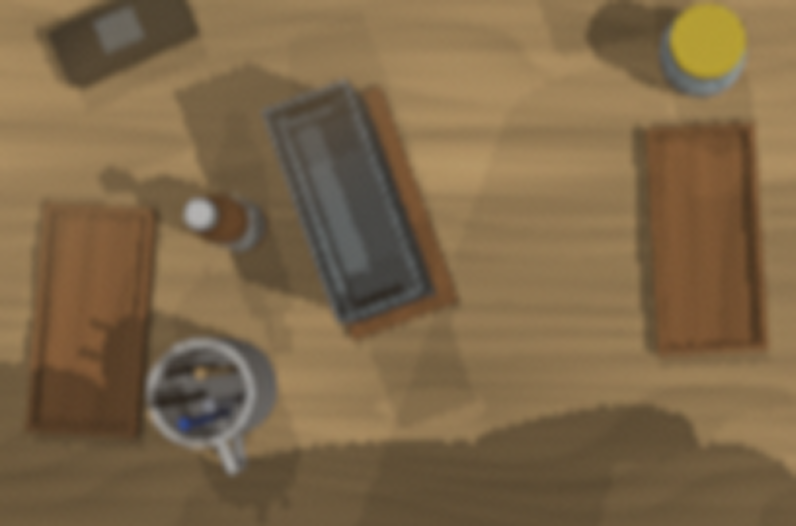

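View pics/c2.png

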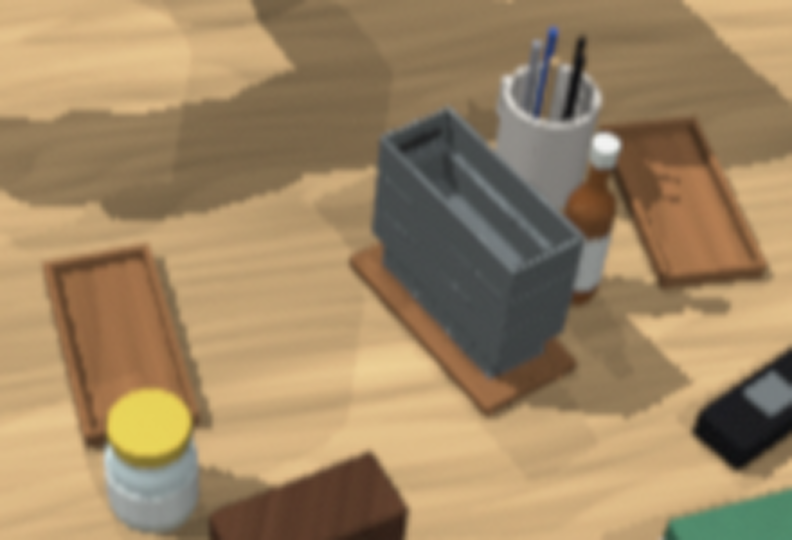

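The crops give the rim and lip corners clearly: in c1 the trough rim is at (266,110), (348,82), (434,292), (346,322). I'll fit the poses to these next.

```bash
cat > fit.py <<'E'
from h import *
from scipy.optimize import least_squares
t,s=load('top0'),load('scene0')
T=lambda p:(np.array(p)+.5)/3.9-.5+[138,175]
S=lambda p:(np.array(p)+.5)/3.6-.5+[210,120]
def fit(name,L,W,z,tp,sp,x0):
    # corners order given as sign pairs
    obs=[(t,T(p),sg) for p,sg in tp]+[(s,S(p),sg) for p,sg in sp]
    def pts(q):
        c,n=np.cos(q[2]),np.sin(q[2])
        return lambda sg:np.array([q[0]+c*sg[0]*L/2-n*sg[1]*W/2,q[1]+n*sg[0]*L/2+c*sg[1]*W/2,z])
    def run(ob):
        f=lambda q:np.concatenate([proj(c,pts(q)(sg))[0]-p for c,p,sg in ob])
        r=least_squares(f,x0); return r.x,np.abs(r.fun).max()
    for lab,ob in(('top',obs[:len(tp)]),('scn',obs[len(tp):]),('both',obs)):
        if ob: q,e=run(ob); print(name,lab,np.round(q[:2],1),np.round(np.degrees(q[2]),2),round(e,2))
    print(' top corners at z',[np.round(atz(t,*T(p),z)[:2],0).tolist() for p,_ in tp])
# signs: +x ahead (image up), +y left
fl,fr,br,bl=(1,1),(1,-1),(-1,-1),(-1,1)
fit('stack',150,60,136,[((266,110),fl),((348,82),fr),((434,292),br),((346,322),bl)],[((380,140),br),((448,109),bl),((581,238),fl),((515,272),fr)],[600,100,.4])
fit('A',166,80,15,[((44,203),fl),((156,208),fr),((140,437),br),((29,428),bl)],[((765,270),fl),((695,120),bl),((662,284),fr)],[500,300,0])
fit('B',166,80,15,[((643,126),fl),((753,122),fr),((766,347),br),((654,353),bl)],[((45,263),br),((148,248),bl),((90,443),fr)],[500,-100,0])
for n,p,z in(('spraycap',(200,213),148),('mug rim',(201,391),90),('jar',(708,40),85)): print(n,atz(t,*T(p),z))
E
python3 fit.py
```

```text
stack top [559.1 118.1] 22.49 0.89
stack scn [563.6 120.6] 21.56 1.3
stack both [561.  119.7] 22.08 1.62
 top corners at z [[618.0, 174.0], [638.0, 120.0], [500.0, 61.0], [480.0, 117.0]]
A top [479.7 319.4] -1.66 0.9
A scn [487.3 316.8] -2.5 0.48
A both [481.9 318.9] -2.17 2.02
 top corners at z [[563.0, 358.0], [560.0, 276.0], [395.0, 281.0], [400.0, 362.0]]
B top [ 544.9 -123.8] 3.31 0.41
B scn [ 550.6 -125.1] 4.49 0.89
B both [ 546.9 -124.4] 4.0 1.61
 top corners at z [[625.0, -79.0], [629.0, -159.0], [465.0, -169.0], [460.0, -88.0]]
spraycap [549.12808742 212.17417069 148.        ]
mug rim [432.24441406 220.87686785  90.        ]
jar [ 677.25833717 -120.68348984   85.        ]
```

Call:
play_rows:
  grip: [-1,-1,-1,-1,-1,-1,-1,-1,-1,-1,-1,-1]
  xyz:
    - [0,0,0]
    - [0,0,0]
    - [0,0,0]
    - [0,0,0]
    - [0,0,0]
    - [0,0,0]
    - [0,0,0]
    - [0,0,0]
    - [0,0,0]
    - [0,0,0]
    - [0,0,0]
    - [0,0,0]
  angular:
    - [0,0,-1]
    - [0,0,-1]
    - [0,0,-1]
    - [0,0,-1]
    - [0,0,-1]
    - [0,0,-1]
    - [0,0,-1]
    - [0,0,-1]
    - [0,0,-1]
    - [0,0,-1]
    - [0,0,-1]
    - [0,0,-1]

```text
t: 1.1
eef_pos: [217.6, -505.0, 255.9]
eef_rot: [180.0, -0.0, 106.2]
ft_force: [0.2, 0.1, -0.1]
opening: 85.6
grasp_force: 0.0
```

Call:
play_rows:
  grip: [-1,-1,-1,-1,-1,-1,-1,-1,-1,-1,-1,-1]
  xyz:
    - [0,0,0]
    - [0,0,0]
    - [0,0,0]
    - [0,0,0]
    - [0,0,0]
    - [0,0,0]
    - [0,0,0]
    - [0,0,0]
    - [0,0,0]
    - [0,0,0]
    - [0,0,0]
    - [0,0,0]
  angular:
    - [0,0,-1]
    - [0,0,-1]
    - [0,0,-1]
    - [0,0,-1]
    - [0,0,-1]
    - [0,0,-1]
    - [0,0,-1]
    - [0,0,-1]
    - [0,0,-1]
    - [0,0,-1]
    - [0,0,-1]
    - [0,0,-1]

```text
t: 2.1
eef_pos: [217.6, -505.0, 255.9]
eef_rot: [179.9, -0.0, -171.3]
ft_force: [0.9, 0.7, -0.3]
opening: 85.4
grasp_force: 0.0
```

Call:
play_rows:
  grip: [-1,-1,-1]
  xyz:
    - [0,0,0]
    - [0,0,0]
    - [0,0,0]
  angular:
    - [0,0,-1]
    - [0,0,-1]
    - [0,0,0]

```text
t: 2.35
eef_pos: [217.6, -505.0, 255.9]
eef_rot: [180.0, 0.0, -157.6]
ft_force: [-0.4, 0.5, -0.6]
opening: 85.0
grasp_force: 0.0
```

Call:
play_rows:
  grip: [-1,-1,-1,-1,-1,-1,-1,-1,-1,-1]
  xyz:
    - [-0.23,0.188,-0.02]
    - [-0.23,0.188,-0.02]
    - [-0.23,0.188,-0.02]
    - [-0.23,0.188,-0.02]
    - [-0.23,0.188,-0.02]
    - [-0.23,0.188,-0.02]
    - [-0.23,0.188,-0.02]
    - [-0.23,0.188,-0.02]
    - [-0.23,0.188,-0.02]
    - [-0.23,0.188,-0.02]
  angular:
    - [0,0,0]
    - [0,0,0]
    - [0,0,0]
    - [0,0,0]
    - [0,0,0]
    - [0,0,0]
    - [0,0,0]
    - [0,0,0]
    - [0,0,0]
    - [0,0,0]

```text
t: 3.18
eef_pos: [389.0, -190.6, 280.4]
eef_rot: [-180.0, 0.0, -158.2]
ft_force: [-0.0, 0.1, 0.3]
opening: 85.5
grasp_force: 0.0
```

Call:
play_rows:
  grip: [-1,-1,-1,-1,-1,-1,-1,-1,-1,-1,-1]
  xyz:
    - [-0.23,0.188,-0.02]
    - [-0.23,0.188,-0.02]
    - [-0.23,0.188,-0.02]
    - [-0.23,0.188,-0.02]
    - [-0.23,0.188,-0.02]
    - [-0.23,0.188,-0.02]
    - [-0.23,0.188,-0.02]
    - [-0.23,0.188,-0.02]
    - [-0.23,0.188,-0.02]
    - [-0.23,0.188,-0.02]
    - [0,0,0]
  angular:
    - [0,0,0]
    - [0,0,0]
    - [0,0,0]
    - [0,0,0]
    - [0,0,0]
    - [0,0,0]
    - [0,0,0]
    - [0,0,0]
    - [0,0,0]
    - [0,0,0]
    - [0,0,0]

```text
t: 4.1
eef_pos: [561.5, 125.0, 303.3]
eef_rot: [179.9, 0.0, -158.0]
ft_force: [-1.0, -0.8, -0.1]
opening: 85.3
grasp_force: 0.0
```

```bash
python3 - <<'E'
from h import *
o=sensors.observe(); c=vision.camera('wrist'); c['pos']=o['eef_pos']; c['rot']=o['eef_rot']
np.save('pics/w1.npy',c,allow_pickle=True)
cv2.imwrite('pics/w1.png',cv2.resize(c['color'][:,:,::-1],None,fx=1.4,fy=1.4,interpolation=cv2.INTER_CUBIC))
print(o['eef_pos'],o['eef_rot'],c['fovy'],c['cx'],c['cy'],np.round(c['mount'],3).tolist(),np.round(o['joint_positions'],1))
E
```

```text
[561.53913594 124.95786186 303.33817921] [ 1.79921282e+02  9.80721889e-03 -1.57978744e+02] 65.70646984690485 276.64339977045626 205.6445494678138 [[0.001, -0.964, -0.266, 66.67], [1.0, 0.001, -0.0, -0.254], [0.001, -0.266, 0.964, -117.884], [0.0, 0.0, 0.0, 1.0]] [  4.2  16.9  10.9  84.1   0.1 -17.9]
```

View pics/w1.png

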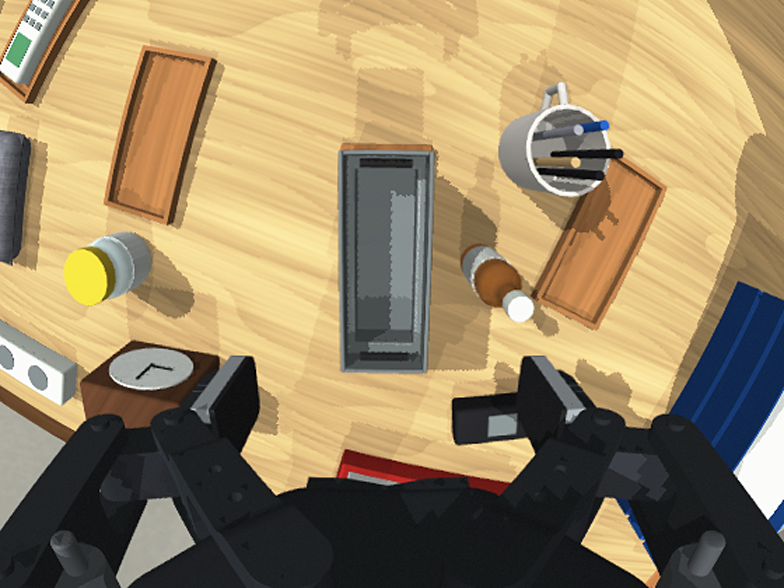

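The wrist view shows the rim corners at (341,149), (435,149), (427,373) and (338,372). tray_b's corners are (145,46), (216,59), (169,223) and (105,205), and tray_a's visible ones are (667,186), (597,328) and (535,297).

```bash
cat >> h.py <<'E'
from scipy.spatial.transform import Rotation as Ro
from scipy.optimize import least_squares
def wproj(c,P):
    R=Ro.from_euler('xyz',c['rot'],degrees=True).as_matrix(); M=np.array(c['mount'])
    q=(np.atleast_2d(P)-c['pos'])@R; q=(q-M[:3,3])@M[:3,:3]
    f=210/np.tan(np.radians(c['fovy'])/2); r=np.hypot(q[:,0],q[:,1]); th=np.arctan2(r,q[:,2])
    return np.c_[c['cx']+f*th*q[:,0]/r,c['cy']+f*th*q[:,1]/r]
def wfit(c,L,W,z,obs,x0,scale=1.4,fitz=False):
    def pts(q,sg):
        a,n=np.cos(q[2]),np.sin(q[2]); zz=z if not fitz else q[3]
        return [q[0]+a*sg[0]*L/2-n*sg[1]*W/2,q[1]+n*sg[0]*L/2+a*sg[1]*W/2,zz]
    f=lambda q:np.concatenate([wproj(c,pts(q,sg))[0]-((np.array(p)+.5)/scale-.5) for p,sg in obs])
    r=least_squares(f,list(x0)+([z] if fitz else [])); q=r.x.copy(); q[2]=np.degrees(q[2]); return np.round(q,2),np.round(np.abs(r.fun).max(),2)
fl,fr,br,bl=(1,1),(1,-1),(-1,-1),(-1,1)
E
python3 - <<'E'
from h import *
c=load('w1')
st=[((341,149),br),((435,149),bl),((427,373),fl),((338,372),fr)]
A=[((667,186),bl),((597,328),fl),((535,297),fr)]
B=[((145,46),br),((216,59),bl),((169,223),fl),((105,205),fr)]
for fz in(False,True):
    print(wfit(c,150,60,136,st,[560,120,.38],fitz=fz)); print(wfit(c,166,80,15,A,[480,319,-.03],fitz=fz)); print(wfit(c,166,80,15,B,[546,-124,.06],fitz=fz))
E
```

```text
(array([560.21, 122.58,  20.78]), np.float64(1.23))
(array([478.09, 320.96,  -2.6 ]), np.float64(0.72))
(array([ 544.8 , -123.17,    3.59]), np.float64(1.86))
(array([560.15, 122.55,  20.78, 136.39]), np.float64(1.28))
(array([478.25, 323.07,  -2.52,  10.98]), np.float64(0.3))
(array([ 545.21, -125.28,    3.59,   10.82]), np.float64(1.19))
```

Call:
play_rows:
  grip: [-1,-1,-1,-1,-1]
  xyz:
    - [0.02,-0.02,0.2]
    - [0,0,0.2]
    - [0,0,0.2]
    - [0,0,0.2]
    - [0,0,0]
  angular:
    - [0,0,0]
    - [0,0,0]
    - [0,0,0]
    - [0,0,0]
    - [0,0,0]

```text
t: 4.57
eef_pos: [556.0, 116.3, 204.0]
eef_rot: [179.9, -0.4, -158.1]
ft_force: [-0.4, 0.0, -0.5]
opening: 85.3
grasp_force: 0.0
```

```bash
python3 - <<'E'
from h import *
o=sensors.observe(); c=vision.camera('wrist'); c['pos']=o['eef_pos']; c['rot']=o['eef_rot']
np.save('pics/w2.npy',c,allow_pickle=True)
cv2.imwrite('pics/w2.png',cv2.resize(c['color'][:,:,::-1],None,fx=1.4,fy=1.4,interpolation=cv2.INTER_CUBIC))
print(o['eef_pos'],o['eef_rot'])
E
```

```text
[556.01371178 116.33415881 204.02944327] [ 179.8831855    -0.38994529 -158.14524512]
```

View pics/w2.png

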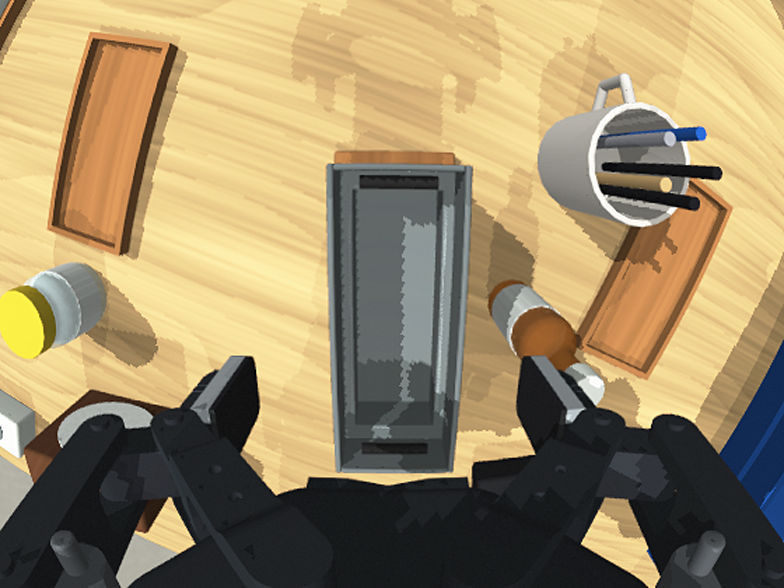

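The close view shows the rim corners at (327,165), (472,166), (452,471) and (334,472). The bottle cap is near (588,382), partly behind the right finger.

```bash
python3 - <<'E'
from h import *
c=load('w2')
st=[((327,165),br),((472,166),bl),((452,471),fl),((334,472),fr)]
A=[((731,208),bl),((648,379),fl),((580,347),fr)]
B=[((92,32),br),((178,44),bl),((121,256),fl),((48,229),fr)]
for fz in(False,True):
    print(wfit(c,150,60,136,st,[560,120,.38],fitz=fz)); print(wfit(c,166,80,15,A,[480,319,-.03],fitz=fz)); print(wfit(c,166,80,15,B,[546,-124,.06],fitz=fz))
f=lambda p:(wproj(c,[p[0],p[1],148])[0]-np.array([588,382])/1.4)
print('cap',least_squares(f,[549,212]).x)
E
```

```text
(array([561.18, 122.5 ,  21.2 ]), np.float64(1.61))
(array([479.43, 321.83,  -2.2 ]), np.float64(1.78))
(array([ 544.66, -122.92,    3.01]), np.float64(2.08))
(array([561.49, 122.65,  21.19, 134.33]), np.float64(0.74))
(array([479.97, 326.23,  -1.91,   8.55]), np.float64(0.51))
(array([ 544.63, -122.78,    3.  ,   15.23]), np.float64(2.05))
cap [545.65542263 211.32398163]
```

Call:
play_rows:
  grip: [-1,-1]
  xyz:
    - [0,0,0]
    - [0,0,0]
  angular:
    - [0,0,0]
    - [0,0,0]

```text
t: 4.78
eef_pos: [558.9, 117.0, 210.0]
eef_rot: [-180.0, 0.1, -158.0]
ft_force: [0.2, 1.1, 0.8]
opening: 85.2
grasp_force: 0.0
```

Call:
play_rows:
  grip: [-1,-1,-1,-1,-1,-1,-1,-1,-1,-1]
  xyz:
    - [-0.031,0.034,0]
    - [0,0,0.05]
    - [0,0,0.12]
    - [0,0,0.12]
    - [0,0,0.12]
    - [0,0,0.12]
    - [0,0,0.07]
    - [0,0,0.04]
    - [0,0,0]
    - [0,0,0]
  angular:
    - [0,0,0.087]
    - [0,0,0]
    - [0,0,0]
    - [0,0,0]
    - [0,0,0]
    - [0,0,0]
    - [0,0,0]
    - [0,0,0]
    - [0,0,0]
    - [0,0,0]
  grip_force: 60

```text
t: 5.62
eef_pos: [560.5, 122.5, 131.9]
eef_rot: [-180.0, 0.0, -158.5]
ft_force: [0.3, -1.3, 0.1]
opening: 85.5
grasp_force: 0.0
```

```bash
python3 - <<'E'
from h import *
o=sensors.observe(); c=vision.camera('wrist'); c['pos']=o['eef_pos']; c['rot']=o['eef_rot']
np.save('pics/w3.npy',c,allow_pickle=True)
cv2.imwrite('pics/w3.png',cv2.resize(c['color'][:,:,::-1],None,fx=1.4,fy=1.4,interpolation=cv2.INTER_CUBIC))
print(o['eef_pos'],o['eef_rot'],o['ft_force'])
E
```

```text
[560.4762744  122.54424579 131.91247275] [-1.79990778e+02  2.51097459e-02 -1.58529340e+02] [ 0.25340924 -1.27787787  0.10530065]
```

View pics/w3.png

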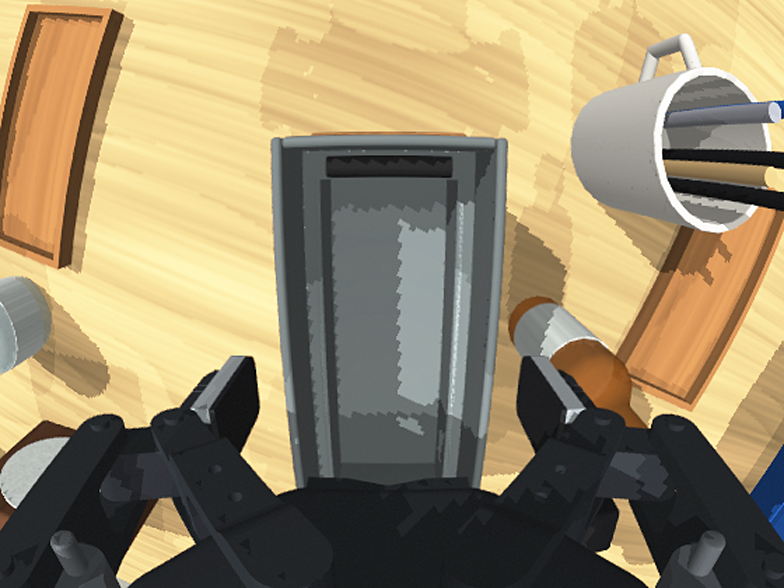

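The trough sits centred between the pads: its mid column is about 391 and the jaws' is 388. The bottle stands clear behind the right finger, so I'm closing.

Call:
play_rows:
  grip: [0,0.5,1,1,1,1,1,1]
  xyz:
    - [0,0,0]
    - [0,0,0]
    - [0,0,0]
    - [0,0,0]
    - [0,0,0]
    - [0,0,0]
    - [0,0,0]
    - [0,0,0]
  angular:
    - [0,0,0]
    - [0,0,0]
    - [0,0,0]
    - [0,0,0]
    - [0,0,0]
    - [0,0,0]
    - [0,0,0]
    - [0,0,0]
  grip_force: 60

```text
t: 6.33
eef_pos: [560.5, 122.7, 132.5]
eef_rot: [-180.0, 0.1, -158.5]
ft_force: [-2.2, 1.2, 5.0]
opening: 59.0
grasp_force: 65.5
```

Call:
play_rows:
  grip: [1,1,1,1,1,1,1,1,1,1,1,1]
  xyz:
    - [0,0,-0.01]
    - [0,0,-0.02]
    - [0,0,-0.03]
    - [0,0,-0.03]
    - [0,0,-0.03]
    - [0,0,-0.03]
    - [0,0,-0.03]
    - [0,0,-0.03]
    - [0,0,-0.03]
    - [0,0,-0.03]
    - [0,0,-0.03]
    - [0,0,-0.03]
  angular:
    - [0,0,0]
    - [0,0,0]
    - [0,0,0]
    - [0,0,0]
    - [0,0,0]
    - [0,0,0]
    - [0,0,0]
    - [0,0,0]
    - [0,0,0]
    - [0,0,0]
    - [0,0,0]
    - [0,0,0]

```text
t: 7.33
eef_pos: [560.3, 122.5, 171.7]
eef_rot: [-180.0, 0.0, -158.5]
ft_force: [-0.5, 0.2, -1.5]
opening: 58.5
grasp_force: 68.0
```

Call:
play_rows:
  grip: [1,1,1,1,1,1,1,1,1,1,1,1]
  xyz:
    - [0,0,-0.04]
    - [0,0,-0.08]
    - [0,0,-0.12]
    - [0,0,-0.12]
    - [0,0,-0.12]
    - [0,0,-0.08]
    - [0,0,-0.04]
    - [0,0,0]
    - [0,0,0]
    - [0,0,0]
    - [0,0,0]
    - [0,0,0]
  angular:
    - [0,0,0]
    - [0,0,0]
    - [0,0,0]
    - [0,0,0]
    - [0,0,0]
    - [0,0,0]
    - [0,0,0.43]
    - [0,0,0.8]
    - [0,0,0.9]
    - [0,0,0.8]
    - [0,0,0.5]
    - [0,0,0]

```text
t: 8.33
eef_pos: [560.2, 122.5, 243.4]
eef_rot: [180.0, 0.0, 177.7]
ft_force: [-0.4, 0.1, -2.0]
opening: 58.9
grasp_force: 67.9
```

Call:
play_rows:
  grip: [1,1,1,1,1,1,1,1,1,1,1,1]
  xyz:
    - [0.03,0.07,0]
    - [0.06,0.136,0]
    - [0.075,0.165,0]
    - [0.075,0.165,0]
    - [0.075,0.165,0]
    - [0.075,0.165,0]
    - [0.075,0.165,0]
    - [0.075,0.165,0]
    - [0.075,0.165,0]
    - [0.06,0.136,0]
    - [0.035,0.08,0]
    - [0.02,0.05,0]
  angular:
    - [0,0,0]
    - [0,0,0]
    - [0,0,0]
    - [0,0,0]
    - [0,0,0]
    - [0,0,0]
    - [0,0,0]
    - [0,0,0]
    - [0,0,0]
    - [0,0,0]
    - [0,0,0]
    - [0,0,0]

```text
t: 9.33
eef_pos: [479.0, 322.2, 243.2]
eef_rot: [180.0, -0.0, 178.1]
ft_force: [-0.1, -0.1, -0.9]
opening: 58.9
grasp_force: 67.9
```

Call:
play_rows:
  grip: [1,1]
  xyz:
    - [0,0,0]
    - [0,0,0]
  angular:
    - [0,0,0]
    - [0,0,0]

```text
t: 9.5
eef_pos: [479.9, 320.7, 243.1]
eef_rot: [-180.0, 0.0, 177.9]
ft_force: [0.5, -0.0, -2.1]
opening: 58.9
grasp_force: 67.9
```

```bash
python3 - <<'E'
from h import *
o=sensors.observe(); c=vision.camera('wrist'); c['pos']=o['eef_pos']; c['rot']=o['eef_rot']
np.save('pics/w4.npy',c,allow_pickle=True)
w=cv2.resize(c['color'][:,:,::-1],None,fx=.98,fy=.98,interpolation=cv2.INTER_AREA)
s=snap('scene','s4'); a=s['color'][100:260,300:450,::-1]; a=cv2.resize(a,None,fx=1.6,fy=2.57,interpolation=cv2.INTER_CUBIC)[:411,:240]
cv2.imwrite('pics/m4.png',np.hstack([w[:411],a[:411]])); print(w.shape,o['eef_pos'],o['eef_rot'],o['ft_force'],np.round(o['joint_positions'],1))
E
```

```text
(412, 549, 3) [479.93647198 320.68664132 243.05927678] [-1.79984613e+02  3.11717310e-03  1.77941855e+02] [ 0.47568495 -0.04021158 -2.10913019] [25.4 17.7  3.4 75.7 -0.  27.5]
```

View pics/m4.png

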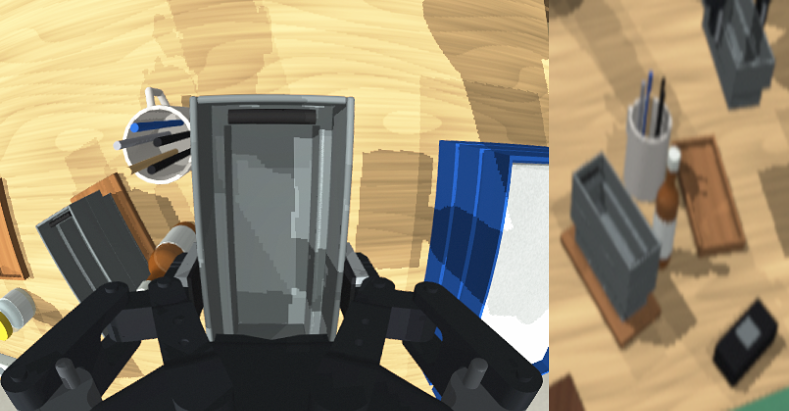

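The lower trough is still nested and the held one is upright over tray_a, its rim end at rows 97–98 between columns 190 and 354. Lowering.

Call:
play_rows:
  grip: [1,1,1,1,1,1,1,1,1,1,1,1]
  xyz:
    - [0,0,0.07]
    - [0,0,0.14]
    - [0,0,0.19]
    - [0,0,0.19]
    - [0,0,0.19]
    - [0,0,0.19]
    - [0,0,0.17]
    - [0,0,0.12]
    - [0,0,0.08]
    - [0,0,0.04]
    - [0,0,0]
    - [0,0,0]
  angular:
    - [0,0,0]
    - [0,0,0]
    - [0,0,0]
    - [0,0,0]
    - [0,0,0]
    - [0,0,0]
    - [0,0,0]
    - [0,0,0]
    - [0,0,0]
    - [0,0,0]
    - [0,0,0]
    - [0,0,0]

```text
t: 10.6
eef_pos: [480.2, 320.8, 77.9]
eef_rot: [180.0, 0.0, 177.9]
ft_force: [-0.0, 0.3, -1.3]
opening: 58.5
grasp_force: 67.9
```

Call:
play_rows:
  grip: [1,1,1,1,1,1,1]
  xyz:
    - [0,0,0.02]
    - [0,0,0.02]
    - [0,0,0.02]
    - [0,0,0.012]
    - [0,0,0.012]
    - [0,0,0]
    - [0,0,0]
  angular:
    - [0,0,0]
    - [0,0,0]
    - [0,0,0]
    - [0,0,0]
    - [0,0,0]
    - [0,0,0]
    - [0,0,0]

```text
t: 11.18
eef_pos: [479.9, 320.8, 67.4]
eef_rot: [-180.0, -0.0, 177.9]
ft_force: [0.5, 0.5, -1.3]
opening: 59.2
grasp_force: 67.9
```

Next, about 6 mm more in small steps.

Call:
play_rows:
  grip: [1,1,1,1,1,1]
  xyz:
    - [0,0,0.012]
    - [0,0,0.012]
    - [0,0,0.01]
    - [0,0,0.01]
    - [0,0,0]
    - [0,0,0]
  angular:
    - [0,0,0]
    - [0,0,0]
    - [0,0,0]
    - [0,0,0]
    - [0,0,0]
    - [0,0,0]

```text
t: 11.68
eef_pos: [479.8, 320.8, 62.0]
eef_rot: [-180.0, -0.0, 177.9]
ft_force: [0.7, -0.5, -1.1]
opening: 58.8
grasp_force: 67.9
```

Call:
play_rows:
  grip: [1,1,1,1,1]
  xyz:
    - [0,0,0.007]
    - [0,0,0.007]
    - [0,0,0.005]
    - [0,0,0]
    - [0,0,0]
  angular:
    - [0,0,0]
    - [0,0,0]
    - [0,0,0]
    - [0,0,0]
    - [0,0,0]

```text
t: 12.1
eef_pos: [480.0, 320.9, 61.5]
eef_rot: [180.0, 0.1, 177.9]
ft_force: [-5.2, -1.9, 15.2]
opening: 59.1
grasp_force: 70.0
```

Contact at 61.5 mm, just as computed. Opening and rising.

Call:
play_rows:
  grip: [0.2,0,-0.3,-0.6,-1,-1,-1,-1]
  xyz:
    - [0,0,-0.005]
    - [0,0,0]
    - [0,0,0]
    - [0,0,0]
    - [0,0,0]
    - [0,0,0]
    - [0,0,0]
    - [0,0,0]
  angular:
    - [0,0,0]
    - [0,0,0]
    - [0,0,0]
    - [0,0,0]
    - [0,0,0]
    - [0,0,0]
    - [0,0,0]
    - [0,0,0]

```text
t: 12.77
eef_pos: [479.9, 320.8, 60.3]
eef_rot: [-180.0, -0.0, 177.9]
ft_force: [-1.2, -0.2, -0.1]
opening: 85.7
grasp_force: 0.0
```

Call:
play_rows:
  grip: [-1,-1,-1,-1,-1,-1,-1,-1,-1,-1,-1,-1]
  xyz:
    - [0,0,-0.04]
    - [0,0,-0.08]
    - [0,0,-0.14]
    - [0,0,-0.19]
    - [0,0,-0.19]
    - [0,0,-0.19]
    - [0,0,-0.19]
    - [0,0,-0.19]
    - [0,0,-0.14]
    - [0,0,-0.06]
    - [0,0,0]
    - [0,0,0]
  angular:
    - [0,0,0]
    - [0,0,0]
    - [0,0,0]
    - [0,0,0]
    - [0,0,0]
    - [0,0,0]
    - [0,0,0]
    - [0,0,0]
    - [0,0,0]
    - [0,0,0]
    - [0,0,0]
    - [0,0,0]

```text
t: 13.77
eef_pos: [479.8, 320.8, 229.5]
eef_rot: [180.0, 0.0, 177.9]
ft_force: [-0.1, 0.5, 0.0]
opening: 85.3
grasp_force: 0.0
```

```bash
python3 - <<'E'
from h import *
o=sensors.observe(); c=vision.camera('wrist'); c['pos']=o['eef_pos']; c['rot']=o['eef_rot']
np.save('pics/w5.npy',c,allow_pickle=True)
cv2.imwrite('pics/w5.png',cv2.resize(c['color'][:,:,::-1],None,fx=1.4,fy=1.4,interpolation=cv2.INTER_CUBIC)); print(o['eef_pos'],o['eef_rot'])
E
```

```text
[479.75536653 320.76996043 229.47816427] [1.79997135e+02 6.12894872e-03 1.77889153e+02]
```

View pics/w5.png

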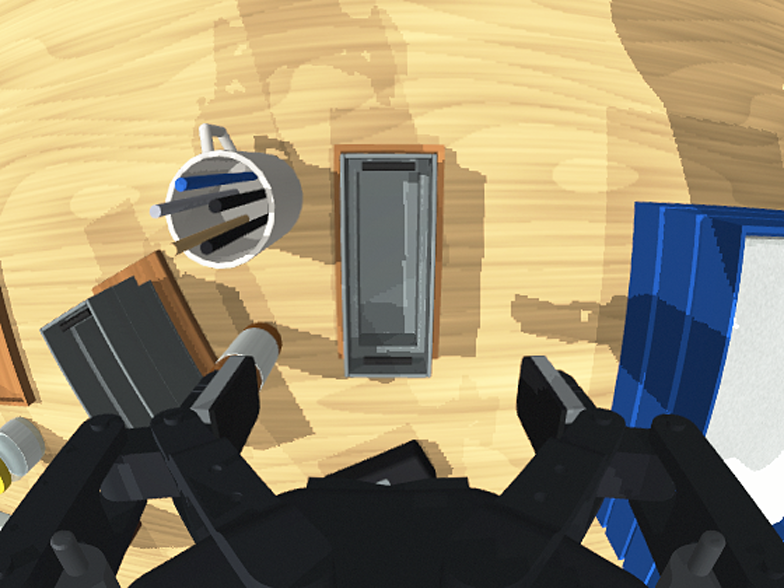

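Trough one sits squarely in tray_a: rim cols 340–437 inside lips 334–444, upright. The stack at left is still nested.

Call:
play_rows:
  grip: [-0.74,-0.74,-0.74,-0.74,-0.74,-0.74,-0.74,-0.74,-0.74,-0.74,-0.74,-0.74]
  xyz:
    - [-0.03,-0.07,0]
    - [-0.06,-0.136,0]
    - [-0.075,-0.165,0]
    - [-0.075,-0.165,0]
    - [-0.075,-0.165,0]
    - [-0.075,-0.165,0]
    - [-0.075,-0.165,0]
    - [-0.075,-0.165,0]
    - [-0.075,-0.165,0]
    - [-0.06,-0.136,0]
    - [-0.035,-0.08,0]
    - [-0.02,-0.05,0]
  angular:
    - [0,0,0]
    - [0,0,0]
    - [0,0,0]
    - [0,0,0]
    - [0,0,0]
    - [0,0,0]
    - [0,0,0]
    - [0,0,0]
    - [0,0,0]
    - [0,0,0]
    - [0,0,0]
    - [0,0,0]

```text
t: 14.82
eef_pos: [560.4, 120.9, 228.7]
eef_rot: [-180.0, -0.1, 177.8]
ft_force: [-1.0, 0.9, -0.1]
opening: 74.3
grasp_force: 0.0
```

Call:
play_rows:
  grip: [-0.74,-0.74,-0.74,-0.74,-0.74,-0.74,-0.74,-0.74]
  xyz:
    - [0,0,0]
    - [0,0,0]
    - [0,0,0]
    - [0,0,0]
    - [0,0,0]
    - [0.05,0,0]
    - [0,0,0]
    - [0,0,0]
  angular:
    - [0,0,-0.43]
    - [0,0,-0.8]
    - [0,0,-0.9]
    - [0,0,-0.8]
    - [0,0,-0.5]
    - [0,0,0]
    - [0,0,0]
    - [0,0,0]

```text
t: 15.48
eef_pos: [554.1, 120.4, 229.6]
eef_rot: [180.0, -0.0, -158.6]
ft_force: [0.8, -0.0, 0.3]
opening: 74.3
grasp_force: 0.0
```

Call:
play_rows:
  grip: [-0.74,-0.74,-0.74,-0.74,-0.74,-0.74,-0.74,-0.74,-0.74,-0.74]
  xyz:
    - [0,0,0.06]
    - [0,0,0.12]
    - [0,0,0.15]
    - [0,0,0.15]
    - [0,0,0.14]
    - [0,0,0.08]
    - [0,0,0.06]
    - [0,0,0.04]
    - [0,0,0]
    - [0,0,0]
  angular:
    - [0,0,0]
    - [0,0,0]
    - [0,0,0]
    - [0,0,0]
    - [0,0,0]
    - [0,0,0]
    - [0,0,0]
    - [0,0,0]
    - [0,0,0]
    - [0,0,0]
  grip_force: 90

```text
t: 16.32
eef_pos: [554.9, 120.3, 134.0]
eef_rot: [-180.0, 0.0, -158.5]
ft_force: [-0.6, -0.0, 0.2]
opening: 74.4
grasp_force: 0.0
```

Call:
play_rows:
  grip: [-0.74,-0.74,-0.74,-0.74,-0.74,-0.74,-0.74,-0.74,-0.74]
  xyz:
    - [0,0,0.04]
    - [0,0,0.04]
    - [0,0,0.04]
    - [0,0,0.04]
    - [0,0,0.04]
    - [0,0,0.04]
    - [0,0,0.015]
    - [0,0,0]
    - [0,0,0]
  angular:
    - [0,0,0]
    - [0,0,0]
    - [0,0,0]
    - [0,0,0]
    - [0,0,0]
    - [0,0,0]
    - [0,0,0]
    - [0,0,0]
    - [0,0,0]

```text
t: 17.07
eef_pos: [554.7, 120.3, 103.0]
eef_rot: [180.0, -0.0, -158.5]
ft_force: [0.5, -0.1, 0.1]
opening: 74.2
grasp_force: 0.0
```

Call:
play_rows:
  grip: [0,0.5,1,1,1,1,1,1]
  xyz:
    - [0,0,0]
    - [0,0,0]
    - [0,0,0]
    - [0,0,0]
    - [0,0,0]
    - [0,0,0]
    - [0,0,0]
    - [0,0,0]
  angular:
    - [0,0,0]
    - [0,0,0]
    - [0,0,0]
    - [0,0,0]
    - [0,0,0]
    - [0,0,0]
    - [0,0,0]
    - [0,0,0]
  grip_force: 90

```text
t: 17.73
eef_pos: [554.8, 120.5, 103.8]
eef_rot: [180.0, 0.1, -158.5]
ft_force: [-1.8, 0.9, 4.7]
opening: 58.2
grasp_force: 98.4
```

Call:
play_rows:
  grip: [1,1,1,1,1,1,1,1,1,1,1,1]
  xyz:
    - [0,0,-0.01]
    - [0,0,-0.02]
    - [0,0,-0.03]
    - [0,0,-0.03]
    - [0,0,-0.03]
    - [0,0,-0.03]
    - [0,0,-0.03]
    - [0,0,-0.03]
    - [0,0,-0.03]
    - [0,0,-0.03]
    - [0,0,-0.04]
    - [0,0,-0.04]
  angular:
    - [0,0,0]
    - [0,0,0]
    - [0,0,0]
    - [0,0,0]
    - [0,0,0]
    - [0,0,0]
    - [0,0,0]
    - [0,0,0]
    - [0,0,0]
    - [0,0,0]
    - [0,0,0]
    - [0,0,0]

```text
t: 18.73
eef_pos: [554.8, 120.3, 145.9]
eef_rot: [-180.0, 0.0, -158.5]
ft_force: [-0.4, 0.7, -2.5]
opening: 58.0
grasp_force: 102.8
```

Call:
play_rows:
  grip: [1,1,1,1,1,1,1,1,1]
  xyz:
    - [0,0,-0.08]
    - [0,0,-0.12]
    - [0,0,-0.12]
    - [0,0,-0.12]
    - [0,0,-0.12]
    - [0,0,-0.08]
    - [0,0,-0.04]
    - [0,0,0]
    - [0,0,0]
  angular:
    - [0,0,0]
    - [0,0,0]
    - [0,0,0]
    - [0,0,0]
    - [0,0,0]
    - [0,0,0]
    - [0,0,0]
    - [0,0,0]
    - [0,0,0]

```text
t: 19.48
eef_pos: [554.6, 120.3, 226.4]
eef_rot: [180.0, -0.0, -158.5]
ft_force: [-0.9, -0.1, -1.7]
opening: 57.9
grasp_force: 102.8
```

```bash
python3 - <<'E'
from h import *
o=sensors.observe(); c=vision.camera('wrist'); c['pos']=o['eef_pos']; c['rot']=o['eef_rot']
np.save('pics/w6.npy',c,allow_pickle=True)
cv2.imwrite('pics/w6.png',cv2.resize(c['color'][:,:,::-1],None,fx=1.4,fy=1.4,interpolation=cv2.INTER_CUBIC)); print(o['eef_pos'],o['eef_rot'],o['ft_force'],o['ft_torque'])
for n in('w5',):
    # placed trough A fit, rim z 65
    print(wfit(load(n),150,60,65,[((340,153),br),((437,153),bl),((431,377),fl),((345,378),fr)],[480,320,-.03],fitz=True))
    print(wfit(load(n),166,80,15,[((335,145),br),((444,146),bl)],[480,320,-.03]))
E
```

```text
[554.55829123 120.30628402 226.38189128] [ 1.79996620e+02 -1.02559638e-02 -1.58525988e+02] [-0.94265439 -0.11359666 -1.73832317] [-0.00647007  0.05419577  0.00168155]
(array([480.33, 321.2 ,  -2.11,  65.  ]), np.float64(0.5))
(array([481.24, 321.41,  -2.54]), np.float64(0.63))
```

Second trough is free (force = its weight). Carry to tray_b.

Call:
play_rows:
  grip: [1,1,1,1,1,1]
  xyz:
    - [0,0,0]
    - [0,0,0]
    - [0,0,0]
    - [0,0,0]
    - [0,0,0]
    - [0,0,0]
  angular:
    - [0,0,0.45]
    - [0,0,0.8]
    - [0,0,0.8]
    - [0,0,0.4]
    - [0,0,0.2]
    - [0,0,0]

```text
t: 20.03
eef_pos: [554.4, 120.3, 225.9]
eef_rot: [-180.0, -0.1, -176.8]
ft_force: [-0.3, 0.3, -1.8]
opening: 58.0
grasp_force: 102.9
```

Call:
play_rows:
  grip: [1,1,1,1,1,1,1,1,1,1,1,1]
  xyz:
    - [0.01,-0.08,0]
    - [0.02,-0.16,0]
    - [0.025,-0.2,0]
    - [0.025,-0.2,0]
    - [0.025,-0.2,0]
    - [0.025,-0.2,0]
    - [0.025,-0.2,0]
    - [0.025,-0.2,0]
    - [0.025,-0.2,0]
    - [0.025,-0.2,0]
    - [0.012,-0.12,0]
    - [0.007,-0.06,0]
  angular:
    - [0,0,0]
    - [0,0,0]
    - [0,0,0]
    - [0,0,0]
    - [0,0,0]
    - [0,0,0]
    - [0,0,0]
    - [0,0,0]
    - [0,0,0]
    - [0,0,0]
    - [0,0,0]
    - [0,0,0]

```text
t: 21.03
eef_pos: [538.1, -125.8, 226.4]
eef_rot: [-180.0, -0.0, -176.8]
ft_force: [-0.5, -0.1, -2.4]
opening: 58.1
grasp_force: 102.9
```

Call:
play_rows:
  grip: [1,1,1]
  xyz:
    - [0,0,0]
    - [0,0,0]
    - [0,0,0]
  angular:
    - [0,0,0]
    - [0,0,0]
    - [0,0,0]

```text
t: 21.28
eef_pos: [538.5, -122.7, 226.6]
eef_rot: [180.0, -0.0, -176.7]
ft_force: [0.4, 0.1, -2.1]
opening: 57.8
grasp_force: 102.9
```

Call:
play_rows:
  grip: [1,1,1,1,1,1,1,1,1,1,1,1]
  xyz:
    - [0,0,0.07]
    - [0,0,0.14]
    - [0,0,0.18]
    - [0,0,0.18]
    - [0,0,0.18]
    - [0,0,0.17]
    - [0,0,0.13]
    - [0,0,0.1]
    - [0,0,0.08]
    - [0,0,0.05]
    - [0,0,0]
    - [0,0,0]
  angular:
    - [0,0,0]
    - [0,0,0]
    - [0,0,0]
    - [0,0,0]
    - [0,0,0]
    - [0,0,0]
    - [0,0,0]
    - [0,0,0]
    - [0,0,0]
    - [0,0,0]
    - [0,0,0]
    - [0,0,0]

```text
t: 22.28
eef_pos: [538.7, -123.1, 73.1]
eef_rot: [180.0, 0.0, -176.7]
ft_force: [0.6, 0.7, -2.8]
opening: 57.7
grasp_force: 102.9
```

Call:
play_rows:
  grip: [1,1,1,1,1,1]
  xyz:
    - [0,0,0.012]
    - [0,0,0.012]
    - [0,0,0.012]
    - [0,0,0.01]
    - [0,0,0]
    - [0,0,0]
  angular:
    - [0,0,0]
    - [0,0,0]
    - [0,0,0]
    - [0,0,0]
    - [0,0,0]
    - [0,0,0]

```text
t: 22.78
eef_pos: [538.5, -123.4, 67.6]
eef_rot: [-180.0, 0.0, -176.8]
ft_force: [0.2, 0.1, -2.2]
opening: 58.2
grasp_force: 102.9
```

Call:
play_rows:
  grip: [1,1,1,1,1,1]
  xyz:
    - [0,0,0.008]
    - [0,0,0.008]
    - [0,0,0.006]
    - [0,0,0.005]
    - [0,0,0]
    - [0,0,0]
  angular:
    - [0,0,0]
    - [0,0,0]
    - [0,0,0]
    - [0,0,0]
    - [0,0,0]
    - [0,0,0]

```text
t: 23.28
eef_pos: [538.6, -123.4, 64.9]
eef_rot: [-180.0, 0.0, -176.7]
ft_force: [-3.0, 0.9, 4.9]
opening: 57.9
grasp_force: 104.0
```

Touching down at the expected height. Release and rise.

Call:
play_rows:
  grip: [0.2,0,-0.3,-0.6,-1,-1,-1,-1]
  xyz:
    - [0,0,0.003]
    - [0,0,0]
    - [0,0,0]
    - [0,0,0]
    - [0,0,0]
    - [0,0,0]
    - [0,0,0]
    - [0,0,0]
  angular:
    - [0,0,0]
    - [0,0,0]
    - [0,0,0]
    - [0,0,0]
    - [0,0,0]
    - [0,0,0]
    - [0,0,0]
    - [0,0,0]

```text
t: 23.95
eef_pos: [538.6, -123.4, 63.8]
eef_rot: [180.0, -0.0, -176.7]
ft_force: [1.0, -0.6, 0.1]
opening: 85.0
grasp_force: 0.0
```

Call:
play_rows:
  grip: [-1,-1,-1,-1,-1,-1,-1,-1,-1,-1,-1,-1]
  xyz:
    - [0,0,-0.04]
    - [0,0,-0.08]
    - [0,0,-0.14]
    - [0,0,-0.19]
    - [0,0,-0.19]
    - [0,0,-0.19]
    - [0,0,-0.19]
    - [0,0,-0.19]
    - [0,0,-0.14]
    - [0,0,-0.06]
    - [0,0,0]
    - [0,0,0]
  angular:
    - [0,0,0]
    - [0,0,0]
    - [0,0,0]
    - [0,0,0]
    - [0,0,0]
    - [0,0,0]
    - [0,0,0]
    - [0,0,0]
    - [0,0,0]
    - [0,0,0]
    - [0,0,0]
    - [0,0,0]

```text
t: 24.95
eef_pos: [538.4, -123.4, 233.0]
eef_rot: [-180.0, 0.0, -176.7]
ft_force: [0.0, -0.5, 0.0]
opening: 85.3
grasp_force: 0.0
```

```bash
python3 - <<'E'
from h import *
o=sensors.observe(); c=vision.camera('wrist'); s=snap('scene','s7')
w=cv2.resize(c['color'][:,:,::-1],(400,300),interpolation=cv2.INTER_AREA); a=cv2.resize(s['color'][:,:,::-1],(400,300),interpolation=cv2.INTER_AREA)
cv2.imwrite('pics/m7.png',np.hstack([w,a]))
E
```

```text
(no output)
```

View pics/m7.png

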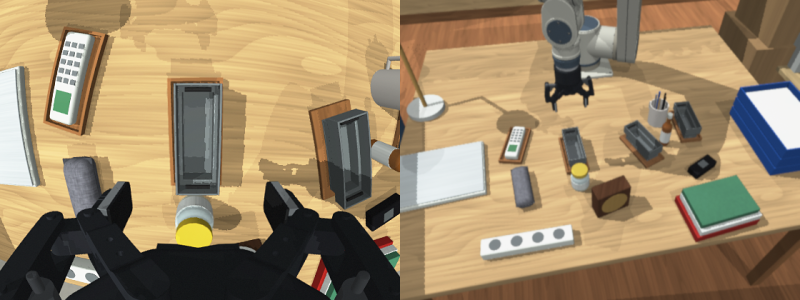

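Both troughs stand in their own trays: tray_b's at (197,140) in the left picture, tray_a's at (687,120) in the right. The stand is left bare and nothing else has shifted.

```bash
python3 -c "
from rig import manip; print(manip.sign_off())"
```

```text
the job is handed in; nothing more can be done
None
```

The job is handed in: the top trough is in tray_a and the second is in tray_b, both upright and let go, with nothing else visibly moved, in about 25 s; the sign-off returned no verdict.

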